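# Open the swab-waste canister

## Task

Open the swab-waste canister so that it can be emptied. First press its black safety cap firmly down, turn it anticlockwise while pressed until it is free, lift it off and stand it upright near the middle of the empty square black tray without dropping it. Then take the steel lid by its handle, tilt its cap end up over the neck post, draw its tongue out from under the retaining lip, and lay the lid flat, handle up, near the middle of the taped pad, without knocking the beaker or the dispenser bottle about.

Things in the scene. Friction and masses are not known exactly. Their poses are not given: they have to be found in the camera images.
- canister: Fixed white box canister, 222 mm long (x), 126 wide (y), rim 60 mm above the table. Origin on the table under the middle of the closed lid's handle; box spans x -95 to +127 mm: retaining lip at the -x end, neck post and cap at the +x end.
- lip (a point): Middle of the edge of the aluminium retaining lip (canister x = -67 mm, lip underside, 70 mm above the table). The lip is 100 mm wide, its top at 78 mm, and covers the lid's tongue; the pocket under it goes back to x = -81 mm. Axes as the canister's.
- neck (a point): Centre of the top of the steel neck post (34 mm across, canister x = +85 mm, top 78 mm above the table); axes as the canister's. The cap turns about its vertical. On both sides (canister y 40 to 57 and -40 to -57 mm, x 68 to 102 mm) stand aluminium keepers with hoods, underside 96 and top 102 mm high, that hold the cap's ears.
- cap_grip (a point): On the cap's axis in its round fluted grip (50 mm across, 46 tall), 18 mm below the top, 28 above the flange, 50 above the skirt's underside; z up, y along the two ears. Locked, it is 124 mm above the table, ears along the canister's y under the hoods. Black plastic, 0.18 kg; ears 18 mm wide, 8 thick, 96 mm end to end; it stands on the skirt, 60 mm across, 14 tall.
- cap: The same cap; origin at its skirt's underside, z up. A tooth 5 mm deep on each hood blocks turning anticlockwise, a stop clockwise. A spring pushes the cap up with 6 N plus 1 N per mm pressed: press it down 6 to 8 mm (8 is the bottom, 14 N), keep it down and turn it anticlockwise seen from above by 60 to 70 degrees (clear from 50); then it lifts off, free of the post after 14 mm.
- lid_handle (a point): In the lid's handle, an upright black bar 50 mm long (lid's x), 14 thick (y), 40 tall; the point is midway in x and y, 30 mm above the lid's underside and 16 below the handle's top. z up; closed, the axes are the canister's and the point is 90 mm above the table. The closed lid can be tilted, +x end up, about its tongue's end, by up to 18 degrees.
- lid: The steel lid, 0.30 kg, 6 mm thick; origin on its underside under the handle. Spans x -67 to +59, y +/-50 mm, with a tongue to x -77 (70 wide, 10 mm under the lip, 4 mm play above) and a fork to x +93 (60 wide, gap 40 wide from x +65) 3 mm clear of the post. Tilted 12 degrees the fork clears the post; drawn 15 to 20 mm along its own +x it leaves the lip, then lifts off.
- tray_floor (a point): Centre of the inner floor of the fixed, empty square black tray, 150 mm square outside, walls 28 mm high and 5 mm thick; floor 5 mm above the table; z up.
- pad_top (a point): Centre of the top of the fixed dark rubber pad with a taped border, 220 mm (x) by 160 mm (y), 4 mm thick; z up.
- beaker: Bystander: loose glass beaker, 64 mm across, 85 mm high; origin under its centre.
- dispenser: Bystander: loose square white dispenser bottle with steel top, 62 mm square, 142 mm high; origin under its centre.
Mind the look-alikes: they are no part of the job. Leave any yellow look-alike of the cap alone.

How it is judged:
On the way, in this order (a step that is already met when the one before it is completed fails the run):
1. the cap is off: lifted at least 20 mm above its locked height, with the lid still closed (z of cap_grip in the frame of neck above 0.066 m and distance between lid_handle and canister below 0.105 m and angle between lid_handle's own z axis and vertical below 0.1 rad), for 0.1 s.
2. the cap stands upright in the tray, let go, with the lid still closed (horizontal distance between cap_grip and tray_floor below 0.04 m and z of cap_grip in the frame of tray_floor below 0.058 m and angle between cap_grip's own z axis and vertical below 0.15 rad and distance between lid_handle and canister below 0.105 m and angle between lid_handle's own z axis and vertical below 0.1 rad and contact force between the fingers and cap below 0.05 N), for 0.2 s.
3. the lid is unhooked and lifted at least 30 mm clear of the canister (height (world z) of lid above 0.09 m), for 0.1 s.
At the end, for the whole second after the job is handed in: The cap stands upright (within 0.15 rad) on the tray's floor, its axis within 40 mm of the tray's centre; the lid lies flat (within 0.08 rad), handle up, on the pad, its handle within 50 mm of the pad's centre; both at rest (horizontal distance between cap_grip and tray_floor below 0.04 m and z of cap_grip in the frame of tray_floor below 0.058 m and angle between cap_grip's own z axis and vertical below 0.15 rad and horizontal distance between lid_handle and pad_top below 0.05 m and z of lid_handle in the frame of pad_top below 0.036 m and angle between lid_handle's own z axis and vertical below 0.08 rad and linear speed of each of cap, lid below 0.02 m/s); the robot touches nothing.
It fails at once if the beaker is tipped or pushed more than 40 mm (distance of beaker from where it was at the start of the episode above 0.04 m or angle between beaker's own z axis and vertical above 0.4 rad).
It fails at once if the dispenser is tipped or pushed more than 40 mm (distance of dispenser from where it was at the start of the episode above 0.04 m or angle between dispenser's own z axis and vertical above 0.4 rad).
It fails at once if the cap is dropped (falls free faster than 0.7 m/s, about 25 mm) (contact force between the fingers and cap below 0.05 N and linear speed of cap above 0.7 m/s).
It fails at once if the lid is dropped (falls free faster than 0.7 m/s, about 25 mm) (contact force between the fingers and lid below 0.05 N and linear speed of lid above 0.7 m/s).
It also fails if it takes over 58 s, if anything falls off the work surface, if the arm or the gripper's body presses on something with over 40 N, if the wrist force passes 120 N, or if a joint passes its speed limit or range.

## Robot

A 7-joint arm with a two-finger parallel gripper is mounted at the origin on the work surface. World frame = base frame: x ahead of the robot, y to its left, z up, the work surface at z = 0. Lengths are in m, angles in rad, forces in N, time in s.
With the tool pointing down it reaches from about 0.4 to 0.875 m from the base axis. Payload 4.4 kg.
Tool frame: the origin (TCP) lies midway between the tips of the shut fingers; the grasp point (between the pads) lies 19 mm behind it; z points along the fingers, x is the direction in which the jaws open and shut, and the axes are right-handed (so a half turn about z gives the same grasp; the last joint's range is limited). The gripper opens to 85 mm and grips with 20 to 120 N. Pads are 22 mm wide; open, the fingers measure 114 mm over their backs; the gripper's body (76 mm by 85 mm) begins 54 mm behind the grasp point. The pads swing forward as they close: fully open they stand 13 mm farther back than shut.
Start: joints at [1.089, 0.628, 0.038, 1.517, -0.027, 0.996, -0.02], TCP at [0.263, -0.595, 0.231] pointing down, gripper open.
Joint ranges: [-3.06, 3.06], [-0.37, 2.12], [-1.25, 1.32], [0.18, 2.47], [-1.1, 4.24], [0.23, 1.98], [-2.94, 2.94]. Speed limits (rad/s): [2.57, 2.57, 3.14, 3.14, 3.14, 3.14, 3.14].

## Interface

Orientations are given as a rotation vector (axis times angle).
In Python, from workcell import ctrl gives the robot as it stands.
- The arm moves only by the tool drive_tool, never from a script. Its argument "steps" is a list of rows, each a list of 3 entries, a list of its own where there are three numbers: the shift along the tool's x, y, z in mm, then the turn about the tool's z in rad, then the closure, from 0 (fully open) to 1 (shut). A call has 1 to 20 rows; each row is the pose to reach, as a shift and turn from the pose commanded when the call began, along the tool's axes at that moment; what a row does not reach only later rows make up. A row lasts 1/12 s, in which the tool goes at most 41.7 mm and 7.16 degrees, less where a joint would pass 70% of its speed; a pose out of reach is approached as far as the arm can. A call with a gripper value outside its range is refused whole. The fingers move at their own pace and stop on an object; the grip force is fixed at half the most. Time passes only in rows, so rows that repeat a pose let the fingers close. It gives the time, the measured TCP pose, the force and the opening at its end, in the units of the state.
- ctrl.get_obs(): the state, without advancing time (a new reading comes with each control period).
- ctrl.get_image(name): name is "scene" or "top"; returns (picture, depth): 384x512x3 uint8, red, green, blue; 384x512 float32, m along the optical axis (not along the pixel's ray), 0 where there is no reading.
- ctrl.camera_params(name): a dict with "fx", "fy", "cx", "cy" (pixels), "pose" (4x4, takes a point from camera to world coordinates). Camera axes: x right, y up, looking along -z (the intrinsics and any distortion apply to the point x, -y, -z); pixel columns grow to the right and rows downward; lengths in m; the calibration is good to about 2 mm. A picture is of the moment at which its call begins. camera_params takes no time and is no camera call.
- ctrl.sign_off(): hands the job in, once; it reports no verdict.
The state is a dict: "clock": time; "qpos": joint angles; "qvel": joint speeds; "effort": joint torques, N m; "ee_pos": TCP position; "tcp_rot": TCP orientation; "ft_force": force on the tool from outside, world axes, zero at the start; "moment": the same for the moment, N m; "gripper_width": finger opening in m.
Only numpy, scipy, OpenCV 4.12 (cv2) and the standard library are available. Lean on these libraries where they do the work, as an engineer would, in place of code of your own. Each camera call takes 0.05 s, during which the arm holds its last target.

## Working session

There is one attempt and no reset: what is moved stays moved. The work goes in short steps, Python scripts to look and compute and a tool call to move; the robot and the scene stay as the last step left them, time stands still between calls to the robot, and variables do not carry over. Pictures are saved under pics/ and viewed, and the job is handed in when it is done.

Besides the shell and the picture viewer there is one more tool, called after ">>>" as name(argument=value, ...), one argument or row to a line, values as JSON. drive_tool: Moves the arm, as the interface text tells. Its arguments: {"type":"object","properties":{"steps":{"type":"array","items":{"type":"array"}}},"required":["steps"]}

```bash
ls; mkdir -p pics
python3 - <<'E'
from workcell import ctrl
import cv2,numpy as np
print(ctrl.get_obs())
for n in("scene","top"):
    p,d=ctrl.get_image(n); cv2.imwrite(f"pics/{n}0.png",p[:,:,::-1]); np.savez(f"pics/{n}0.npz",p=p,d=d)
    print(n,ctrl.camera_params(n))
E
```

```text
pics
{'clock': 0.0, 'qpos': array([ 1.08920617,  0.62933444,  0.0384334 ,  1.51836268, -0.02699921,
        0.99629615, -0.02005286]), 'qvel': array([-1.05395844e-04, -8.50365626e-04, -9.94156992e-05,  7.63501875e-05,
       -2.34552174e-04,  5.96278398e-04, -1.79530047e-03]), 'effort': array([ 3.50994460e-04, -5.63402367e+01,  1.22674081e+00, -1.93446833e+01,
        1.11081617e-02,  1.06173943e-02,  2.37528491e-05]), 'ee_pos': array([ 0.26232379, -0.59403698,  0.2303982 ]), 'tcp_rot': array([-2.63122858e+00,  1.71460826e+00,  2.49408825e-03]), 'ft_force': array([ 0.29546001,  0.37819217, -1.03419175]), 'moment': array([-0.00743895,  0.03627208, -0.02383616]), 'gripper_width': 0.08529120013001566}
scene {'fx': 439.13562012189044, 'fy': 439.13562012189044, 'cx': 262.8103648948863, 'cy': 188.1806519940576, 'pose': array([[ 0.48277296, -0.65696555,  0.57907387,  1.30117687],
       [ 0.87561696,  0.37344369, -0.30632458, -0.36220512],
       [-0.01500679,  0.65493212,  0.75553869,  1.04364523],
       [ 0.        ,  0.        ,  0.        ,  1.        ]])}
top {'fx': 357.62326394839295, 'fy': 357.62326394839295, 'cx': 257.1719314962342, 'cy': 186.7862663949877, 'pose': array([[ 0.01533794,  0.9909537 , -0.13332487,  0.47278735],
       [-0.99936277,  0.0194912 ,  0.02990227,  0.0077694 ],
       [ 0.03223043,  0.13278127,  0.99062119,  1.00613508],
       [ 0.        ,  0.        ,  0.        ,  1.        ]])}
```

View pics/scene0.png

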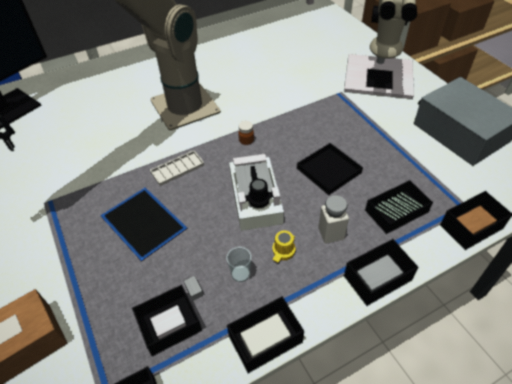

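View pics/top0.png

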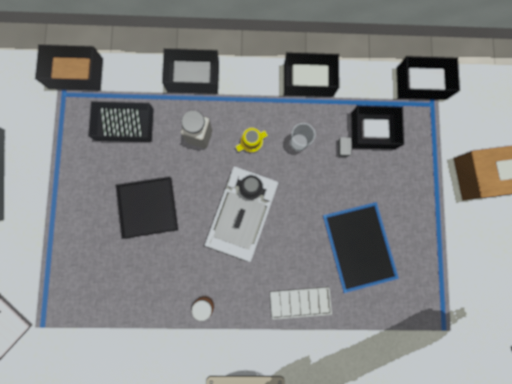

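The top view shows the white canister at about (241,213) with its black cap at (251,187). The empty square black tray is at (147,207) and the blue-taped pad at (360,247). The yellow look-alike is at (251,140), the beaker at (300,140) and the dispenser at (195,128). The other black boxes, (122,122), (378,128) and the top row, all have contents, so only (147,207) is the empty tray. I'll check this in an enlarged crop.

```bash
cat > h.py <<'E'
import numpy as np,cv2
from workcell import ctrl
def ray(n,u,v):
    c=ctrl.camera_params(n);P=c['pose']
    d=np.array([(u-c['cx'])/c['fx'],-(v-c['cy'])/c['fy'],-1.])
    return P[:3,3],P[:3,:3]@d
def onz(n,u,v,z):
    o,d=ray(n,u,v);t=(z-o[2])/d[2];return o+t*d
def cloud(n,D):
    v,u=np.mgrid[:384,:512];o,d=None,None
    c=ctrl.camera_params(n);P=c['pose']
    q=np.stack([(u-c['cx'])/c['fx'],-(v-c['cy'])/c['fy'],-np.ones(u.shape)],-1)*D[...,None]
    return q@P[:3,:3].T+P[:3,3]
def proj(n,p):
    c=ctrl.camera_params(n);P=c['pose'];q=P[:3,:3].T@(np.asarray(p)-P[:3,3])
    return c['cx']+c['fx']*q[0]/-q[2], c['cy']-c['fy']*q[1]/-q[2]
E
python3 - <<'E'
from h import *
p=np.load('pics/top0.npz')['p'][:,:,::-1]; s=np.load('pics/scene0.npz')['p'][:,:,::-1]
a=cv2.resize(p[155:275,185:305],(600,600),interpolation=cv2.INTER_CUBIC)
cv2.imwrite('pics/cropA.png',a)
cv2.imwrite('pics/cropB.png',cv2.resize(p[100:250,90:290],(800,600),interpolation=cv2.INTER_CUBIC))
cv2.imwrite('pics/cropC.png',cv2.resize(s[135:285,190:390],(800,600),interpolation=cv2.INTER_CUBIC))
E
```

```text
(no output)
```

View pics/cropA.png

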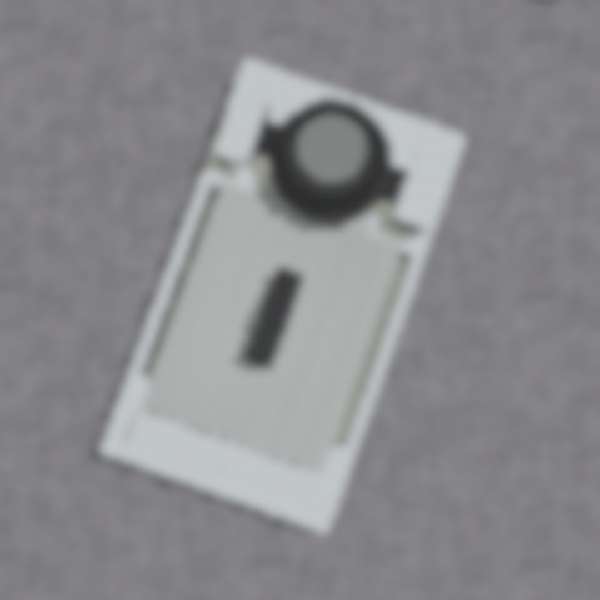

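View pics/cropC.png

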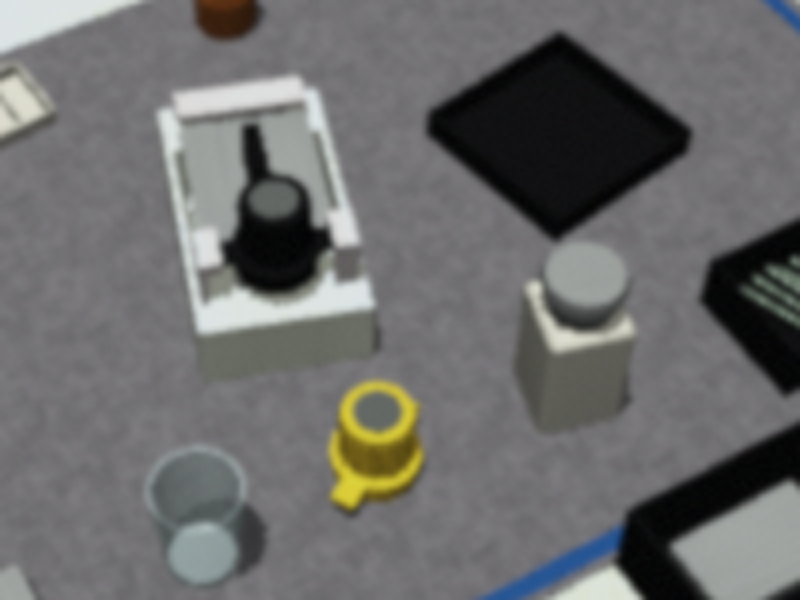

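View pics/cropB.png

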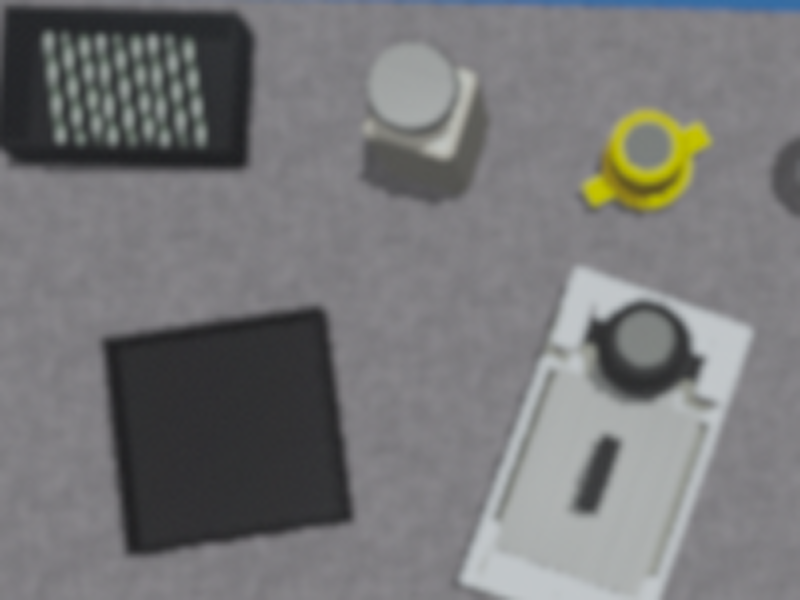

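The crops confirm the black cap on the canister, the empty tray and the yellow look-alike. Next I'll measure positions.

```bash
cat > m.py <<'E'
from h import *
def cont(mask,roi):
    m=np.zeros(mask.shape,np.uint8);x0,y0,x1,y1=roi;m[y0:y1,x0:x1]=mask[y0:y1,x0:x1]*255
    m=cv2.morphologyEx(m,cv2.MORPH_CLOSE,np.ones((3,3)))
    c=max(cv2.findContours(m,cv2.RETR_EXTERNAL,cv2.CHAIN_APPROX_NONE)[0],key=cv2.contourArea);return c
def rect(n,c,z):
    w=np.array([onz(n,u,v,z)[:2] for u,v in c[:,0]])
    (cx,cy),(a,b),ang=cv2.minAreaRect((w*1000).astype(np.float32))
    return (cx,cy),(a,b),ang
if __name__=="__main__":
    T=np.load('pics/top0.npz');S=np.load('pics/scene0.npz')
    p=T['p'].astype(int);g=p.sum(2)/3;s=S['p'].astype(int);gs=s.sum(2)/3
    print('can top',rect('top',cont(g>150,(195,155,290,270)),.06))
    print('tray',rect('top',cont(g<75,(105,165,190,250)),.028))
    blue=(p[...,2]-p[...,0]>50)|(g<60)
    print('pad',rect('top',cont(blue,(312,195,405,300)),.004))
    print('pad scene',rect('scene',cont((s[...,2]-s[...,0]>40)|(gs<60),(95,180,195,265)),.004))
    print('tray scene',rect('scene',cont(gs<50,(285,135,370,200)),.028))
    for k,n,a,roi,z in(('cap','top',g,(241,172,262,195),.142),('cap','scene',gs,(248,176,270,192),.142)):
        x0,y0,x1,y1=roi;print(k,n); 
        m=(a>90)&(a<150)
        c=cont(m,roi);M=cv2.moments(c);u,v=M['m10']/M['m00'],M['m01']/M['m00'];print(u,v,cv2.contourArea(c),onz(n,u,v,z),cv2.minAreaRect(c))
    c=cont(g<110,(228,205,250,232));print('handle',rect('top',c,.106))
    # lid gap: depth cloud
    for n,D in(('top',T['d']),('scene',S['d'])):
        C=cloud(n,D)
        for nm,uv in (('top',dict(cap=(251,185),beak=(300,140),disp=(193,122),tray=(147,207),pad=(360,247),han=(239,219))),('scene',dict(cap=(258,186),tray=(330,168),disp=(335,202),pad=(145,222))))[n=='scene'][1:] and [(0,0)] or []: pass
        pts=dict(top=dict(cap=(251,185),disp=(193,122),tray=(147,207),pad=(360,247),han=(239,219),floor=(300,230)),scene=dict(cap=(258,186),tray=(330,168),disp=(335,202),pad=(145,222)))[n]
        for k,(u,v) in pts.items(): print(n,k,C[v,u].round(4))
E
python3 m.py
```

```text
can top ((530.2346801757812, 18.290184020996094), (129.34970092773438, 225.47647094726562), 71.52582550048828)
tray ((543.2377319335938, 278.1997375488281), (148.4342803955078, 151.25672912597656), 10.008183479309082)
pad ((445.6468505859375, -312.4366455078125), (219.70899963378906, 160.22796630859375), 14.7626314163208)
pad scene ((441.90576171875, -311.6185302734375), (222.22509765625, 160.92491149902344), 14.778305053710938)
tray scene ((549.5042724609375, 275.34881591796875), (160.89483642578125, 162.6575469970703), 9.940470695495605)
cap top
251.6136528685548 181.55773420479304 229.5 [ 0.6017064  -0.00453501  0.142     ] ((253.66038513183594, 181.1886749267578), (16.70611572265625, 21.756799697875977), 60.945396423339844)
cap scene
259.4444444444444 182.89834515366428 70.5 [0.58873745 0.00458856 0.142     ] ((262.24530029296875, 183.14151000976562), (17.307430267333984, 11.400925636291504), 15.945395469665527)
handle ((513.6539916992188, 25.921213150024414), (14.259469032287598, 48.936065673828125), 72.71786499023438)
top cap [ 0.5929 -0.0032  0.144 ]
top disp [0.7479 0.1435 0.1433]
top tray [0.5448 0.2826 0.0054]
top pad [ 0.4438 -0.3116  0.006 ]
top han [0.5115 0.0249 0.1068]
top floor [ 0.4883 -0.145  -0.0019]
scene cap [ 0.5981 -0.005   0.1438]
scene tray [0.5367 0.291  0.0046]
scene disp [0.7477 0.1445 0.144 ]
scene pad [ 0.448  -0.3069  0.0038]
```

Run:
```python
from h import *
for n in('top','scene'):
    D=np.load(f'pics/{n}0.npz');C=cloud(n,D['d'])
    near=(abs(C[...,0]-.56)<.15)&(abs(C[...,1]-.01)<.13)
    def rr(m,k,z=None):
        w=C[m][:,:2]*1000
        r=cv2.minAreaRect(w.astype(np.float32)); print(n,k,m.sum(),np.round(r[0],1),np.round(r[1],1),round(r[2],1),'med z',np.median(C[m][:,2]).round(4))
    rr(near&(C[...,2]>.138),'captop')
    c,r=cv2.minEnclosingCircle((C[near&(C[...,2]>.138)][:,:2]*1000).astype(np.float32));print(c,r)
    h=near&(C[...,2]>.098)&(C[...,2]<.11)&(np.hypot(C[...,0]-.513,C[...,1]-.025)<.035)
    rr(h,'handle')
    g=D['p'].astype(int).sum(2)/3
    rr(near&(C[...,2]>.054)&(C[...,2]<.11),'body')
    for nm,(x,y),z0,z1,R in (('disp',(.745,.143),.135,.15,.05),('beak',(.70,-.12),.02,.12,.06),('yel',(.71,0),.03,.12,.06)):
        m=(np.hypot(C[...,0]-x,C[...,1]-y)<R)&(C[...,2]>z0)&(C[...,2]<z1)
        if m.sum()>5: rr(m,nm)
```

```text
top captop 1199 [547.1  -8.6] [144.3  48.6] 6.2 med z 1.0061
(545.4483642578125, -2.38816237449646) 73.36763000488281
top handle 111 [515.3  23.5] [13.9 49. ] 71.4 med z 0.1059
top body 3449 [530.4  18.5] [126.1 222.1] 71.4 med z 0.0661
top disp 398 [750.9 144.4] [54.  54.6] 1.4 med z 0.1405
top beak 150 [ 731.5 -135.5] [62.1 39.6] 64.6 med z 0.066
top yel 322 [736.4  -4.6] [49.4 49.7] 68.3 med z 0.0676
scene captop 211 [594.8  -4.3] [48.9 49.3] 11.6 med z 0.1434
(594.2633056640625, -3.4291813373565674) 25.751806259155273
scene handle 66 [513.1  23.8] [14.4 52.2] 71.4 med z 0.1066
scene body 2158 [529.1  18.4] [126.2 226.6] 71.3 med z 0.0678
scene disp 311 [752.2 143.5] [54.9 56.1] 55.6 med z 0.142
scene beak 354 [ 728.6 -135.6] [61.4 40.7] 64.0 med z 0.0613
scene yel 375 [736.7  -4.4] [50.7 50.6] 3.1 med z 0.0675
```

```bash
cat > go.py <<'E'
import sys
from h import *
from scipy.spatial.transform import Rotation as R
def go(x,y,z,jaw=None):
    o=ctrl.get_obs();r=R.from_rotvec(o['tcp_rot']).as_matrix()
    s=r.T@(np.array([x,y,z])/1000-o['ee_pos'])*1000
    a=np.degrees(np.arctan2(r[1,0],r[0,0]))
    t=None if jaw is None else -np.radians((jaw-a+180)%360-180)
    print('shift',s.round(1),'turn',t,'| jaw now',a.round(2),'tilt',np.degrees(np.arccos(-r[2,2])).round(2),'pos',(o['ee_pos']*1000).round(1),'clk',o['clock'],'F',o['ft_force'].round(1),'M',o['moment'].round(2),'w',o['gripper_width'],'q7',o['qpos'][6].round(2))
if __name__=="__main__": go(*map(float,sys.argv[1:]))
E
python3 go.py 595.2 -3.9 225 -53.6
```

```text
shift [-405.5 -542.9    6.1] turn -0.21952365946515626 | jaw now -66.18 tilt 0.1 pos [ 262.3 -594.1  230.5] clk 0.1 F [ 0.1  0.5 -0.5] M [-0.03  0.03  0.01] w 0.08551707910913395 q7 -0.02
```

>>> drive_tool(
  steps=[
    [[-405.5, -543, 6], -0.22, 0],
    [[-405.5, -543, 6], -0.22, 0],
    [[-405.5, -543, 6], -0.22, 0],
    [[-405.5, -543, 6], -0.22, 0],
    [[-405.5, -543, 6], -0.22, 0],
    [[-405.5, -543, 6], -0.22, 0],
    [[-405.5, -543, 6], -0.22, 0],
    [[-405.5, -543, 6], -0.22, 0],
    [[-405.5, -543, 6], -0.22, 0],
    [[-405.5, -543, 6], -0.22, 0],
    [[-405.5, -543, 6], -0.22, 0],
    [[-405.5, -543, 6], -0.22, 0],
    [[-405.5, -543, 6], -0.22, 0],
    [[-405.5, -543, 6], -0.22, 0],
    [[-405.5, -543, 6], -0.22, 0],
    [[-405.5, -543, 6], -0.22, 0],
    [[-405.5, -543, 6], -0.22, 0],
    [[-405.5, -543, 6], -0.22, 0],
    [[-405.5, -543, 6], -0.22, 0],
    [[-405.5, -543, 6], -0.22, 0],
  ],
)

```text
clock: 1.77
ee_pos: [0.5947, -0.0063, 0.225]
tcp_rot: [2.801, -1.418, -0.001]
ft_force: [0.7, -0.1, -0.0]
gripper_width: 0.0853
```

```bash
python3 go.py 595.2 -3.9 106 -53.6
python3 - <<'E'
from h import *
p,d=ctrl.get_image('scene');cv2.imwrite('pics/s1.png',cv2.resize(p[90:290,150:400,::-1],(750,600),interpolation=cv2.INTER_CUBIC))
E
```

```text
shift [ -1.7  -2.1 119. ] turn -0.0014751001341589609 | jaw now -53.68 tilt 0.12 pos [594.7  -6.3 225. ] clk 1.7667 F [ 0.7 -0.1 -0. ] M [-0.03  0.   -0.02] w 0.08528016467166613 q7 -1.01
```

View pics/s1.png

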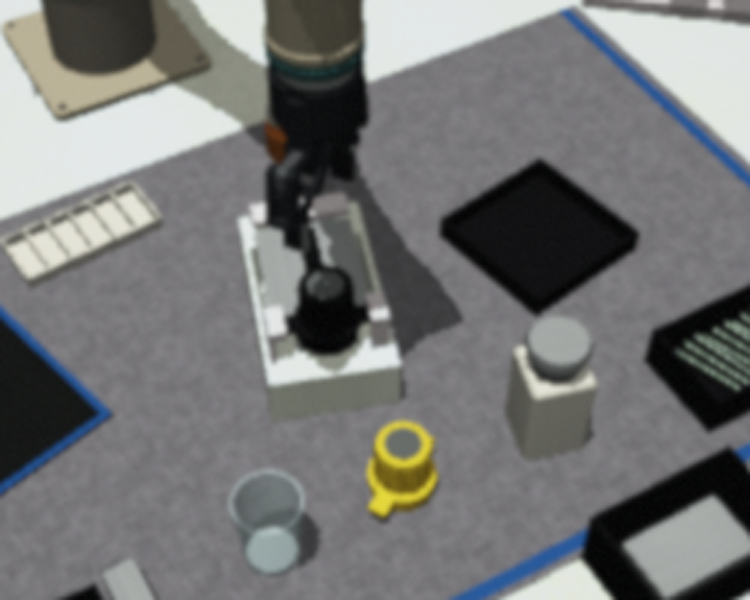

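The arm is above the cap, open fingers at about crop (290,235) and (345,160), with the cap top at (325,285). Now I'll descend and close.

>>> drive_tool(
  steps=[
    [[-1.7, -2.1, 30], 0, 0],
    [[-1.7, -2.1, 60], 0, 0],
    [[-1.7, -2.1, 85], 0, 0],
    [[-1.7, -2.1, 105], 0, 0],
    [[-1.7, -2.1, 115], 0, 0],
    [[-1.7, -2.1, 119], 0, 0],
    [[-1.7, -2.1, 119], 0, 0],
    [[-1.7, -2.1, 119], 0, 0],
  ],
)

```text
clock: 2.48
ee_pos: [0.5969, -0.0024, 0.1074]
tcp_rot: [-2.803, 1.417, -0.003]
ft_force: [-0.1, 0.6, -0.3]
gripper_width: 0.0854
```

```bash
python3 go.py 595.2 -3.9 106 -53.6
```

```text
shift [0.2 2.3 1.4] turn -0.0005340953972979592 | jaw now -53.63 tilt 0.1 pos [596.9  -2.4 107.4] clk 2.4833 F [-0.1  0.6 -0.3] M [ 0.04 -0.07  0.01] w 0.08543132660371426 q7 -1.03
```

>>> drive_tool(
  steps=[
    [[0.2, 2.2, 1], 0, 0],
    [[0.2, 2.2, 1], 0, 0.2],
    [[0.2, 2.2, 1], 0, 0.4],
    [[0.2, 2.2, 1], 0, 0.6],
    [[0.2, 2.2, 1], 0, 0.8],
    [[0.2, 2.2, 1], 0, 1],
    [[0.2, 2.2, 1], 0, 1],
    [[0.2, 2.2, 1], 0, 1],
    [[0.2, 2.2, 1], 0, 1],
  ],
)

```text
clock: 3.23
ee_pos: [0.5949, -0.0031, 0.1056]
tcp_rot: [-2.804, 1.416, -0.001]
ft_force: [0.2, -0.1, 4.1]
gripper_width: 0.0487
```

```bash
python3 go.py 595.2 -3.9 98 -53.6;  python3 - <<'E'
from h import *
p,d=ctrl.get_image('scene');cv2.imwrite('pics/s2.png',cv2.resize(p[130:250,200:350,::-1],(750,600),interpolation=cv2.INTER_CUBIC))
E
```

```text
shift [0.8 0.2 7.6] turn 0.0005461847064842677 | jaw now -53.57 tilt 0.04 pos [594.9  -3.1 105.6] clk 3.2333 F [ 0.2 -0.1  4.1] M [-0.03  0.13 -0.03] w 0.04868658413409907 q7 -1.02
```

View pics/s2.png

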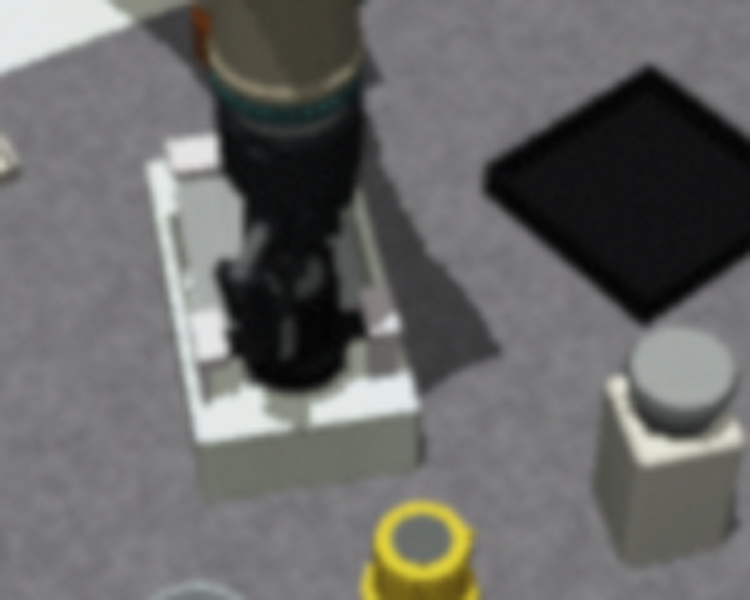

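The cap is gripped: opening 48.7 mm, finger at about crop (290,320), small side forces. Now I'll press it down.

>>> drive_tool(
  steps=[
    [[0, 0, 2], 0, 1],
    [[0, 0, 4], 0, 1],
    [[0, 0, 6], 0, 1],
    [[0, 0, 7.5], 0, 1],
    [[0, 0, 7.5], 0, 1],
    [[0, 0, 7.5], 0, 1],
  ],
)

```text
clock: 3.78
ee_pos: [0.595, -0.0031, 0.0988]
tcp_rot: [-2.804, 1.416, -0.001]
ft_force: [-2.0, -0.4, 12.0]
gripper_width: 0.0492
```

```bash
python3 go.py 595.2 -3.9 98 11.4
```

```text
shift [0.8 0.3 0.8] turn -1.133979945266922 | jaw now -53.57 tilt 0.05 pos [595.   -3.1  98.8] clk 3.7833 F [-2.  -0.4 12. ] M [-0.05  0.53  0.02] w 0.049176109749645036 q7 -1.02
```

>>> drive_tool(
  steps=[
    [[0, 0, 1], 0, 1],
    [[0, 0, 1], 0, 1],
    [[0, 0, 1], -0.1, 1],
    [[0, 0, 1], -0.2, 1],
    [[0, 0, 1], -0.3, 1],
    [[0, 0, 1], -0.4, 1],
    [[0, 0, 1], -0.5, 1],
    [[0, 0, 1], -0.6, 1],
    [[0, 0, 1], -0.7, 1],
    [[0, 0, 1], -0.8, 1],
    [[0, 0, 1], -0.9, 1],
    [[0, 0, 1], -1.0, 1],
    [[0, 0, 1], -1.08, 1],
    [[0, 0, 1], -1.15, 1],
    [[0, 0, 1], -1.15, 1],
    [[0, 0, 1], -1.15, 1],
  ],
)

```text
clock: 5.12
ee_pos: [0.5958, -0.0028, 0.0983]
tcp_rot: [-3.123, -0.337, -0.005]
ft_force: [-0.6, 0.1, 12.9]
gripper_width: 0.0486
```

```bash
python3 go.py 595.2 -3.9 200 11.4
```

```text
shift [  -0.5    0.9 -101.7] turn 0.01627392848411947 | jaw now 12.33 tilt 0.17 pos [595.8  -2.8  98.3] clk 5.1167 F [-0.6  0.1 12.9] M [0.03 0.34 0.06] w 0.0485559382640508 q7 -0.18
```

>>> drive_tool(
  steps=[
    [[0, 0, -3], 0, 1],
    [[0, 0, -6], 0, 1],
    [[0, 0, -9], 0, 1],
    [[0, 0, -12], 0, 1],
    [[0, 0, -15], 0, 1],
    [[0, 0, -15], 0, 1],
  ],
)

```text
clock: 5.62
ee_pos: [0.5939, -0.0034, 0.1115]
tcp_rot: [3.123, 0.337, -0.002]
ft_force: [-0.7, 0.1, -3.0]
gripper_width: 0.0489
```

```bash
python3 go.py 595.2 -3.9 230 11.4;  python3 - <<'E'
from h import *
p,d=ctrl.get_image('scene');cv2.imwrite('pics/s3.png',cv2.resize(p[130:250,200:350,::-1],(750,600),interpolation=cv2.INTER_CUBIC))
E
```

```text
shift [   1.     0.7 -118.5] turn 0.01588761648688498 | jaw now 12.31 tilt 0.08 pos [593.9  -3.4 111.5] clk 5.6167 F [-0.7  0.1 -3. ] M [ 0.05 -0.01 -0.03] w 0.048925377555322655 q7 -0.17
```

View pics/s3.png

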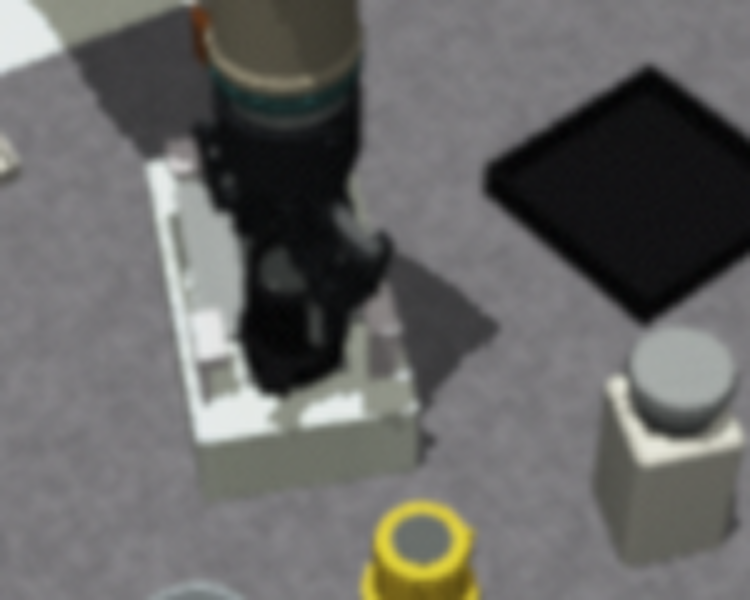

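The ear has left the right-hand hood near crop (365,320), and the force is only the cap's weight, so the cap is free. Lifting.

>>> drive_tool(
  steps=[
    [[0, 0, -20], 0, 1],
    [[0, 0, -45], 0, 1],
    [[0, 0, -75], 0, 1],
    [[0, 0, -100], 0, 1],
    [[0, 0, -110], 0, 1],
    [[0, 0, -110], 0, 1],
    [[0, 0, -110], 0, 1],
  ],
)

```text
clock: 6.25
ee_pos: [0.5939, -0.0035, 0.2208]
tcp_rot: [3.123, 0.337, -0.002]
ft_force: [1.3, 0.3, -2.5]
gripper_width: 0.0488
```

```bash
python3 go.py 543.5 277.7 170 40;  python3 - <<'E'
from h import *
p,d=ctrl.get_image('scene');cv2.imwrite('pics/s4.png',cv2.resize(p[90:250,180:380,::-1],(750,600),interpolation=cv2.INTER_CUBIC))
E
```

```text
shift [  10.8 -285.5   50.7] turn -0.4833471742511487 | jaw now 12.31 tilt 0.08 pos [593.9  -3.5 220.8] clk 6.25 F [ 1.3  0.3 -2.5] M [-0.02  0.06 -0.01] w 0.04882005367283833 q7 -0.1
```

View pics/s4.png

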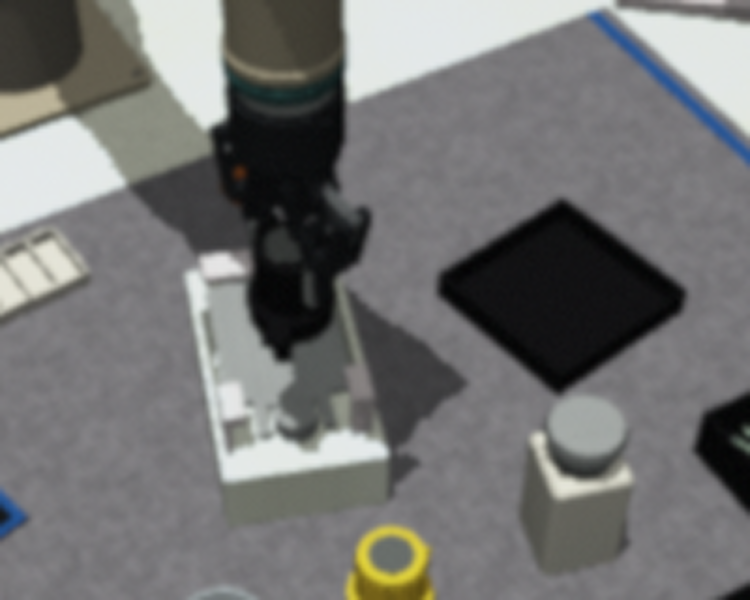

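The cap is held clear at about crop (290,320), the bare post shows at (298,420) and the lid is still closed. Now to the tray.

>>> drive_tool(
  steps=[
    [[2, -41, 5], -0.1, 1],
    [[3, -82, 15], -0.2, 1],
    [[5, -120, 25], -0.3, 1],
    [[6, -160, 35], -0.4, 1],
    [[8, -200, 45], -0.48, 1],
    [[10, -235, 55], -0.48, 1],
    [[10.8, -265, 75], -0.48, 1],
    [[10.8, -280, 95], -0.48, 1],
    [[10.8, -285.5, 110], -0.48, 1],
    [[10.8, -285.5, 120], -0.48, 1],
    [[10.8, -285.5, 120], -0.48, 1],
    [[10.8, -285.5, 120], -0.48, 1],
  ],
)

```text
clock: 7.3
ee_pos: [0.5438, 0.2762, 0.1004]
tcp_rot: [2.953, 1.068, -0.005]
ft_force: [0.5, 0.1, -1.6]
gripper_width: 0.0488
```

```bash
python3 go.py 543.5 277.7 38 40
python3 - <<'E'
from h import *
p,d=ctrl.get_image('scene');cv2.imwrite('pics/s5.png',cv2.resize(p[90:250,220:420,::-1],(750,600),interpolation=cv2.INTER_CUBIC))
E
```

```text
shift [ 0.9 -1.4 62.4] turn -0.004290094987849892 | jaw now 39.75 tilt 0.19 pos [543.8 276.2 100.4] clk 7.3 F [ 0.5  0.1 -1.6] M [-0.03 -0.02 -0.03] w 0.048759041235283344 q7 -0.26
```

View pics/s5.png

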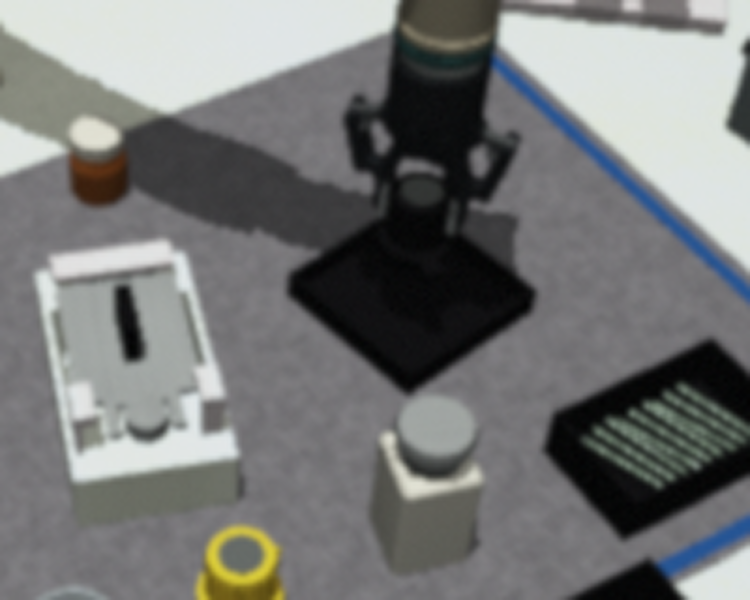

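The cap hangs upright over the tray at about crop (420,210), and the lid is still closed. Lowering.

>>> drive_tool(
  steps=[
    [[0, 0, 15], 0, 1],
    [[0, 0, 30], 0, 1],
    [[0, 0, 42], 0, 1],
    [[0, 0, 50], 0, 1],
    [[0, 0, 55], 0, 1],
    [[0, 0, 58], 0, 1],
    [[0, 0, 60], 0, 1],
    [[0, 0, 61], 0, 1],
    [[0, 0, 61], 0, 1],
  ],
)

```text
clock: 8.1
ee_pos: [0.5444, 0.2782, 0.0411]
tcp_rot: [-2.954, -1.07, -0.001]
ft_force: [0.0, -1.0, -2.4]
gripper_width: 0.0487
```

>>> drive_tool(
  steps=[
    [[0, 0, 1], 0, 1],
    [[0, 0, 2], 0, 1],
    [[0, 0, 2], 0, 1],
  ],
)

```text
clock: 8.35
ee_pos: [0.5443, 0.2781, 0.0389]
tcp_rot: [2.954, 1.07, 0.0]
ft_force: [-0.4, 0.2, -1.9]
gripper_width: 0.0486
```

>>> drive_tool(
  steps=[
    [[0, 0, 1], 0, 1],
    [[0, 0, 1.5], 0, 1],
    [[0, 0, 1.5], 0, 1],
  ],
)

```text
clock: 8.6
ee_pos: [0.5443, 0.278, 0.0373]
tcp_rot: [2.954, 1.07, 0.0]
ft_force: [0.2, 0.3, -2.4]
gripper_width: 0.0486
```

>>> drive_tool(
  steps=[
    [[0, 0, 1], 0, 1],
    [[0, 0, 1], 0, 1],
    [[0, 0, 1], 0, 1],
  ],
)

```text
clock: 8.85
ee_pos: [0.5443, 0.278, 0.0373]
tcp_rot: [2.953, 1.07, 0.001]
ft_force: [-1.7, -0.7, 6.2]
gripper_width: 0.0488
```

>>> drive_tool(
  steps=[
    [[0, 0, 1], 0, 1],
    [[0, 0, 1], 0, 1],
    [[0, 0, 1], 0, 1],
  ],
)

```text
clock: 9.1
ee_pos: [0.5443, 0.278, 0.0372]
tcp_rot: [2.953, 1.069, 0.001]
ft_force: [-3.9, -2.4, 13.3]
gripper_width: 0.0487
```

Contact with the tray floor. I'll ease off the preload slightly, open, then retreat.

>>> drive_tool(
  steps=[
    [[0, 0, -1.5], 0, 1],
    [[0, 0, -1.5], 0, 1],
    [[0, 0, -1.5], 0, 0.3],
    [[0, 0, -1.5], 0, 0],
    [[0, 0, -1.5], 0, 0],
    [[0, 0, -1.5], 0, 0],
    [[0, 0, -1.5], 0, 0],
    [[0, 0, -1.5], 0, 0],
    [[0, 0, -1.5], 0, 0],
  ],
)

```text
clock: 9.85
ee_pos: [0.5442, 0.278, 0.0368]
tcp_rot: [-2.954, -1.07, 0.0]
ft_force: [-0.2, -0.2, -0.4]
gripper_width: 0.0853
```

>>> drive_tool(
  steps=[
    [[0, 0, -15], 0, 0],
    [[0, 0, -40], 0, 0],
    [[0, 0, -75], 0, 0],
    [[0, 0, -110], 0, 0],
    [[0, 0, -140], 0, 0],
    [[0, 0, -150], 0, 0],
    [[0, 0, -150], 0, 0],
    [[0, 0, -150], 0, 0],
  ],
)

```text
clock: 10.52
ee_pos: [0.5441, 0.2776, 0.1866]
tcp_rot: [2.953, 1.069, 0.0]
ft_force: [-0.8, 0.0, -0.7]
gripper_width: 0.0855
```

```bash
python3 go.py 514.8 23.5 190 -108.6
python3 - <<'E'
from h import *
p,d=ctrl.get_image('scene');cv2.imwrite('pics/s6.png',cv2.resize(p[90:250,220:420,::-1],(750,600),interpolation=cv2.INTER_CUBIC))
C=cloud('scene',d);m=(np.hypot(C[...,0]-.5435,C[...,1]-.278)<.05)&(C[...,2]>.068)&(C[...,2]<.09)
w=C[m];print(m.sum(),cv2.minAreaRect((w[:,:2]*1000).astype(np.float32)),w[:,2].min(),np.median(w[:,2]),w[:,2].max())
E
```

```text
shift [-185.2  176.5   -3.3] turn 2.5901865311937455 | jaw now 39.81 tilt 0.03 pos [544.1 277.6 186.6] clk 10.5167 F [-0.8  0.  -0.7] M [-0.06 -0.01  0.01] w 0.08547439345765494 q7 -0.2
166 ((547.3546142578125, 278.98333740234375), (47.79878234863281, 54.90919876098633), 21.609346389770508) 0.06811486424357183 0.07457789822835437 0.08017246820469504
```

View pics/s6.png

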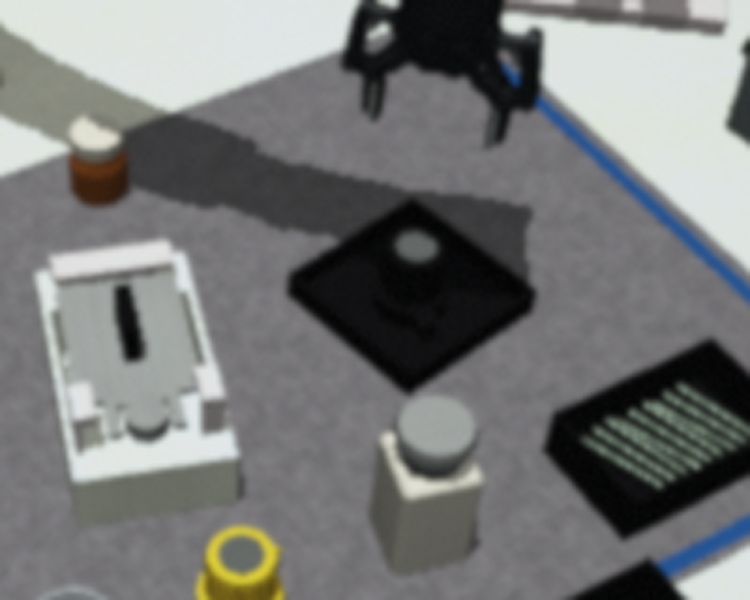

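The cap stands upright in the tray (top at about crop (417,245), about 75 mm high, centred). Now to the lid handle.

>>> drive_tool(
  steps=[
    [[-15, 14, -3], 0.12, 0],
    [[-30, 29, -3], 0.24, 0],
    [[-46, 44, -3], 0.36, 0],
    [[-61, 58, -3], 0.48, 0],
    [[-77, 73, -3], 0.6, 0],
    [[-92, 88, -3], 0.72, 0],
    [[-108, 103, -3], 0.84, 0],
    [[-123, 117, -3], 0.96, 0],
    [[-138, 132, -3], 1.08, 0],
    [[-154, 147, -3], 1.2, 0],
    [[-169, 161, -3], 1.32, 0],
    [[-180, 171, -3], 1.44, 0],
    [[-185, 176.5, -3], 1.56, 0],
    [[-185, 176.5, -3], 1.68, 0],
    [[-185, 176.5, -3], 1.8, 0],
    [[-185, 176.5, -3], 1.92, 0],
    [[-185, 176.5, -3], 2.04, 0],
    [[-185, 176.5, -3], 2.16, 0],
    [[-185, 176.5, -3], 2.28, 0],
    [[-185, 176.5, -3], 2.4, 0],
  ],
)

```text
clock: 12.23
ee_pos: [0.5137, 0.0236, 0.1878]
tcp_rot: [2.058, -2.369, -0.003]
ft_force: [0.0, -0.1, -0.8]
gripper_width: 0.0855
```

```bash
python3 go.py 514.8 23.5 100 -108.6
```

```text
shift [-0.2 -1.4 87.8] turn 0.18420435074778696 | jaw now -98.05 tilt 0.24 pos [513.7  23.6 187.8] clk 12.2333 F [ 0.  -0.1 -0.8] M [ 0.01 -0.03 -0.01] w 0.08551455269141331 q7 -1.73
```

>>> drive_tool(
  steps=[
    [[0, 0, 20], 0.12, 0],
    [[0, 0, 45], 0.184, 0],
    [[0, 0, 70], 0.184, 0],
    [[0, 0, 90], 0.184, 0],
    [[0, 0, 105], 0.184, 0],
    [[0, 0, 112], 0.184, 0],
    [[0, 0, 113.5], 0.184, 0],
    [[0, 0, 113.5], 0.184, 0],
    [[0, 0, 113.5], 0.184, 0],
  ],
)

```text
clock: 12.98
ee_pos: [0.5154, 0.0239, 0.0766]
tcp_rot: [-1.841, 2.545, -0.001]
ft_force: [-0.3, 0.2, 0.6]
gripper_width: 0.0855
```

```bash
python3 go.py 514.8 23.5 74 -108.6
```

```text
shift [0.5 0.4 2.6] turn 0.006306022630548192 | jaw now -108.24 tilt 0.03 pos [515.4  23.9  76.6] clk 12.9833 F [-0.3  0.2  0.6] M [ 0.01 -0.09 -0.01] w 0.08552033989652225 q7 -1.82
```

>>> drive_tool(
  steps=[
    [[0.5, 0, 1.5], 0.006, 0],
    [[0.5, 0, 1.5], 0.006, 0.2],
    [[0.5, 0, 1.5], 0.006, 0.4],
    [[0.5, 0, 1.5], 0.006, 0.6],
    [[0.5, 0, 1.5], 0.006, 0.7],
    [[0.5, 0, 1.5], 0.006, 0.8],
    [[0.5, 0, 1.5], 0.006, 0.9],
    [[0.5, 0, 1.5], 0.006, 1],
    [[0.5, 0, 1.5], 0.006, 1],
    [[0.5, 0, 1.5], 0.006, 1],
    [[0.5, 0, 1.5], 0.006, 1],
    [[0.5, 0, 1.5], 0.006, 1],
  ],
)

```text
clock: 13.98
ee_pos: [0.5152, 0.0234, 0.0751]
tcp_rot: [-1.833, 2.551, -0.001]
ft_force: [-1.0, -0.8, 5.3]
gripper_width: 0.0133
```

```bash
python3 go.py 514.8 23.5 74 -108.6
python3 - <<'E'
from h import *
p,d=ctrl.get_image('scene');cv2.imwrite('pics/s7.png',cv2.resize(p[130:250,200:350,::-1],(750,600),interpolation=cv2.INTER_CUBIC))
E
```

```text
shift [0.  0.4 1.1] turn 0.0002729264634638552 | jaw now -108.58 tilt 0.03 pos [515.2  23.4  75.1] clk 13.9833 F [-1.  -0.8  5.3] M [-0.15  0.17  0.05] w 0.013340644543325467 q7 -1.83
```

View pics/s7.png

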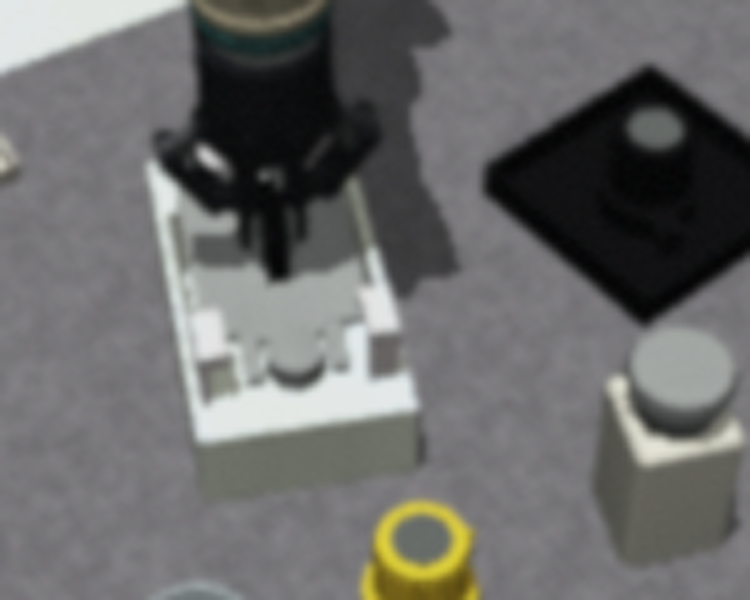

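The handle is gripped (13.3 mm) at about crop (275,240). I'll tilt the lid by following the arc about its tongue, letting the handle pivot between the pads.

>>> drive_tool(
  steps=[
    [[0, 0.7, -1.5], 0, 1],
    [[0, 1.4, -3], 0, 1],
    [[0, 2.1, -4.5], 0, 1],
    [[0, 2.9, -6], 0, 1],
    [[0, 3.8, -7.5], 0, 1],
    [[0, 4.8, -9], 0, 1],
    [[0, 5.7, -10.5], 0, 1],
    [[0, 6, -11], 0, 1],
    [[0, 6, -11], 0, 1],
  ],
)

```text
clock: 14.78
ee_pos: [0.5091, 0.0254, 0.0857]
tcp_rot: [1.834, -2.551, -0.0]
ft_force: [1.7, -0.2, -12.4]
gripper_width: 0.0127
```

```bash
python3 go.py 514.8 23.5 74 -108.6
python3 - <<'E'
from h import *
p,d=ctrl.get_image('scene');cv2.imwrite('pics/s8.png',cv2.resize(p[130:250,200:350,::-1],(750,600),interpolation=cv2.INTER_CUBIC))
E
```

```text
shift [-0.  -6.1 11.7] turn 0.00044978279216046496 | jaw now -108.57 tilt 0.02 pos [509.1  25.4  85.7] clk 14.7833 F [  1.7  -0.2 -12.4] M [-0.22 -0.65 -0.05] w 0.012743263530128087 q7 -1.83
```

View pics/s8.png

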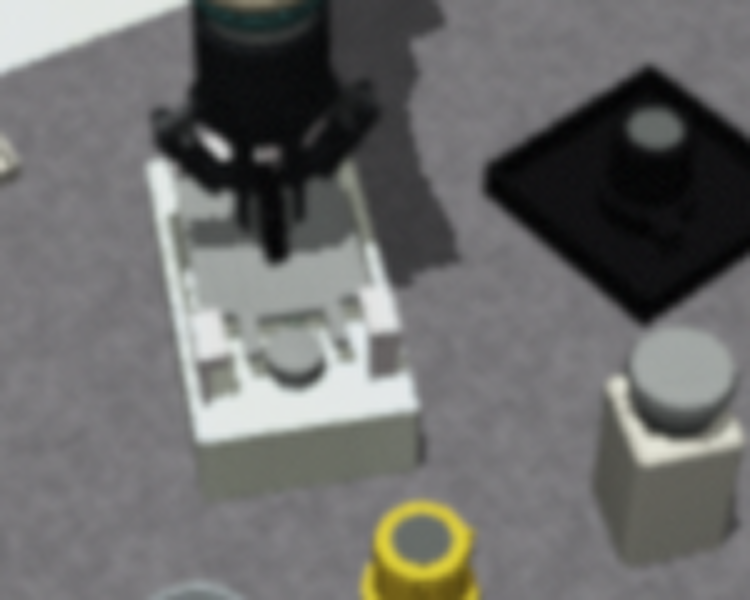

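The fork at crop (290,320) is rising and the tongue still sits under the lip, with moderate force. I'll continue to about 16–17°.

>>> drive_tool(
  steps=[
    [[0, 0.9, -1.5], 0, 1],
    [[0, 1.8, -3], 0, 1],
    [[0, 2.7, -4.5], 0, 1],
    [[0, 3.6, -6], 0, 1],
    [[0, 4.5, -7.5], 0, 1],
    [[0, 5.5, -9], 0, 1],
    [[0, 6.5, -10.5], 0, 1],
    [[0, 6.5, -10.5], 0, 1],
    [[0, 6.5, -10.5], 0, 1],
  ],
)

```text
clock: 15.58
ee_pos: [0.5024, 0.0277, 0.0963]
tcp_rot: [1.833, -2.55, -0.001]
ft_force: [-0.9, 0.9, -13.4]
gripper_width: 0.0131
```

```bash
cat > tilt.py <<'E'
from h import *
import sys
p,d=ctrl.get_image('scene');cv2.imwrite(sys.argv[1],cv2.resize(p[130:250,200:350,::-1],(750,600),interpolation=cv2.INTER_CUBIC))
for n,dd in(('scene',d),('top',ctrl.get_image('top')[1])):
    C=cloud(n,dd);a=np.radians(-18.6);dx=C[...,0]-.5148;dy=C[...,1]-.0235
    X=(dx*np.cos(a)+dy*np.sin(a))*1000;Y=(-dx*np.sin(a)+dy*np.cos(a))*1000;Z=C[...,2]*1000
    for lo,hi in((-60,-45),(-45,-25),(0,25),(25,40),(40,55),(55,70)):
        m=(X>lo)&(X<hi)&(abs(Y)<42)&(abs(Y)>14)&(Z>58)&(Z<108)
        if m.sum()>3: print(n,lo,hi,m.sum(),np.median(X[m]).round(1),np.median(Z[m]).round(1))
E
python3 tilt.py pics/s9.png; python3 go.py 514.8 23.5 74 -108.6
```

```text
scene -60 -45 35 -52.5 76.2
scene -45 -25 52 -35.3 80.5
scene 0 25 92 12.0 92.9
scene 25 40 54 31.8 98.1
scene 40 55 69 47.6 101.8
scene 55 70 99 61.9 63.1
top 55 70 5 68.6 98.8
shift [ -0.  -13.1  22.2] turn 0.0004508730080961442 | jaw now -108.57 tilt 0.08 pos [502.4  27.7  96.3] clk 15.6833 F [ -2.    0.9 -12.3] M [0.01 0.1  0.02] w 0.013064583805786815 q7 -1.84
```

View pics/s9.png

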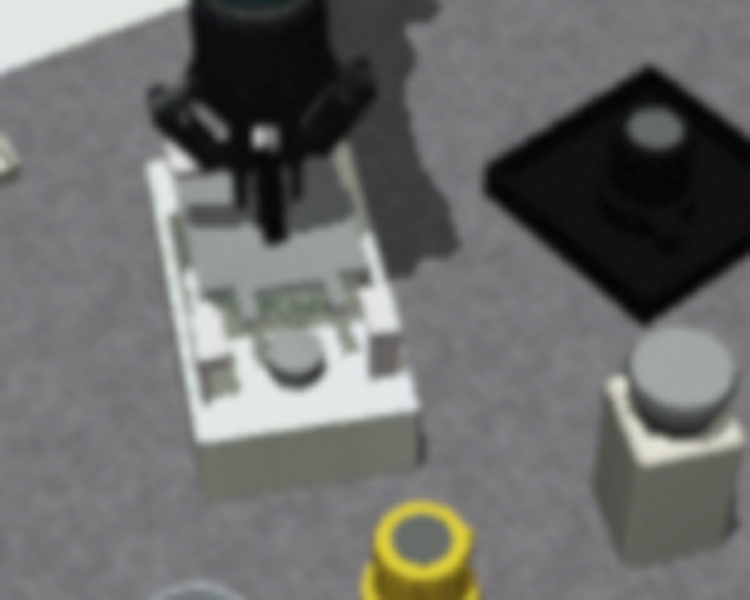

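The fitted slope is 14.3°. I'll tilt a little more so the lid's body passes over the keepers.

>>> drive_tool(
  steps=[
    [[0, 0.7, -1.2], 0, 1],
    [[0, 1.3, -2.4], 0, 1],
    [[0, 1.6, -3], 0, 1],
    [[0, 1.6, -3], 0, 1],
    [[0, 1.6, -3], 0, 1],
  ],
)

```text
clock: 16.1
ee_pos: [0.5007, 0.0282, 0.099]
tcp_rot: [1.833, -2.549, -0.002]
ft_force: [-2.8, 1.5, -15.9]
gripper_width: 0.0132
```

```bash
python3 tilt.py pics/s10.png; python3 go.py 514.8 23.5 74 -108.6
```

```text
scene -60 -45 35 -53.5 77.2
scene -45 -25 52 -35.1 82.2
scene 0 25 86 11.8 96.5
scene 25 40 56 31.7 102.6
scene 40 55 41 47.1 106.0
scene 55 70 69 63.2 61.5
top 55 70 4 68.6 81.8
shift [ -0.1 -14.   25.3] turn 0.00038235357379619886 | jaw now -108.58 tilt 0.01 pos [501.5  27.9  99.3] clk 16.2 F [ -2.1   1.  -12.2] M [ 0.01  0.18 -0.03] w 0.012915228184577117 q7 -1.84
```

Tilt is 16°. Drawing along the lid's own +x (tool −y and a little up), with more rise once the tongue is past the lip.

>>> drive_tool(
  steps=[
    [[0, -2, -0.6], 0, 1],
    [[0, -4, -1.2], 0, 1],
    [[0, -6, -1.8], 0, 1],
    [[0, -8, -2.3], 0, 1],
    [[0, -10, -2.9], 0, 1],
    [[0, -12, -3.4], 0, 1],
    [[0, -13.5, -3.9], 0, 1],
    [[0, -15, -4.3], 0, 1],
    [[0, -15, -4.3], 0, 1],
  ],
)

```text
clock: 16.95
ee_pos: [0.5171, 0.023, 0.1043]
tcp_rot: [-1.832, 2.55, -0.002]
ft_force: [0.8, -0.6, -3.9]
gripper_width: 0.0134
```

```bash
python3 tilt.py pics/s11.png; python3 go.py 514.8 23.5 74 -108.6
```

```text
scene -60 -45 25 -50.9 77.1
scene -45 -25 49 -34.3 82.9
scene 0 25 89 12.2 97.0
scene 25 40 57 32.9 102.9
scene 40 55 33 45.8 106.3
scene 55 70 66 62.4 62.3
shift [ 0.1  1.4 29.9] turn 0.000278856534914618 | jaw now -108.58 tilt 0.04 pos [516.1  23.2 103.9] clk 17.05 F [-0.4 -0.5 -4.1] M [ 0.01 -0.01 -0.04] w 0.013437935024331132 q7 -1.84
```

View pics/s11.png

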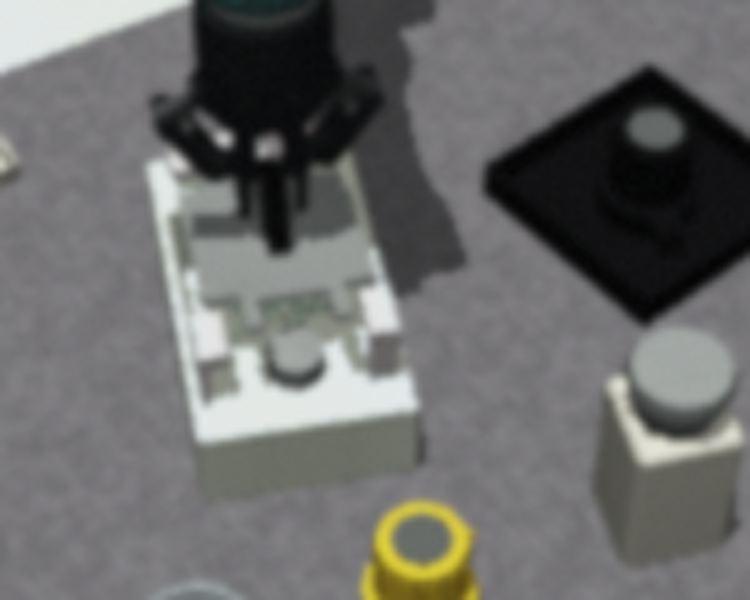

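The force is down to about the lid's weight, and the lid has moved 15 mm, so the tongue is out. Lifting slowly first.

>>> drive_tool(
  steps=[
    [[0, -1.5, -1.5], 0, 1],
    [[0, -2.5, -4], 0, 1],
    [[0, -2.5, -8], 0, 1],
    [[0, -2.5, -13], 0, 1],
    [[0, -2.5, -20], 0, 1],
    [[0, -2.5, -20], 0, 1],
  ],
)

```text
clock: 17.55
ee_pos: [0.5191, 0.0225, 0.1251]
tcp_rot: [-1.832, 2.549, -0.002]
ft_force: [0.3, -0.0, -3.2]
gripper_width: 0.0128
```

>>> drive_tool(
  steps=[
    [[0, 0, -20], 0, 1],
    [[0, 0, -45], 0, 1],
    [[0, 0, -75], 0, 1],
    [[0, 0, -100], 0, 1],
    [[0, 0, -110], 0, 1],
    [[0, 0, -110], 0, 1],
    [[0, 0, -110], 0, 1],
  ],
)

```text
clock: 18.13
ee_pos: [0.5178, 0.0226, 0.2332]
tcp_rot: [1.834, -2.551, -0.0]
ft_force: [-0.4, 0.3, -5.3]
gripper_width: 0.013
```

```bash
python3 go.py 444.7 -312.1 200 -75.2
python3 - <<'E'
from h import *
p,d=ctrl.get_image('scene');cv2.imwrite('pics/s12.png',cv2.resize(p[60:300,80:380,::-1],(750,600),interpolation=cv2.INTER_CUBIC))
E
```

```text
shift [340.5 -37.3  33.2] turn -0.5822904368183676 | jaw now -108.56 tilt 0.02 pos [517.8  22.6 233.2] clk 18.1333 F [-0.4  0.3 -5.3] M [0.03 0.01 0.04] w 0.012988108547943552 q7 -1.88
```

View pics/s12.png

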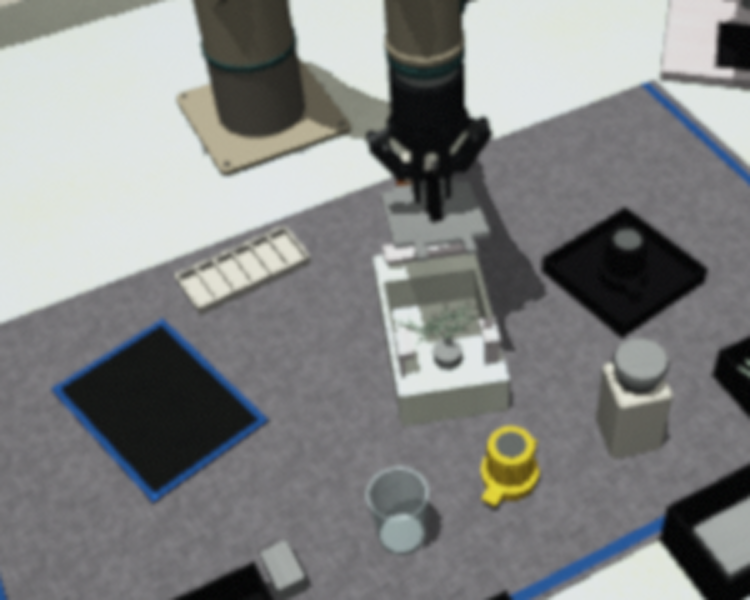

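The lid is off and held, lid plate at about crop (435,215), with the open canister at (445,320). Moving to the pad.

>>> drive_tool(
  steps=[
    [[25, -3, 0], -0.05, 1],
    [[60, -6, 5], -0.1, 1],
    [[100, -11, 10], -0.17, 1],
    [[140, -15, 15], -0.24, 1],
    [[180, -20, 20], -0.31, 1],
    [[220, -24, 25], -0.38, 1],
    [[260, -28, 30], -0.45, 1],
    [[295, -32, 33], -0.52, 1],
    [[320, -35, 33], -0.58, 1],
    [[335, -37, 33], -0.582, 1],
    [[340.5, -37.3, 33], -0.582, 1],
    [[340.5, -37.3, 33], -0.582, 1],
    [[340.5, -37.3, 33], -0.582, 1],
  ],
)

```text
clock: 19.27
ee_pos: [0.4448, -0.3105, 0.1994]
tcp_rot: [-2.488, 1.916, 0.005]
ft_force: [-0.2, -0.1, -4.0]
gripper_width: 0.013
```

```bash
python3 go.py 444.7 -312.1 60 -75.2
python3 - <<'E'
from h import *
p,d=ctrl.get_image('scene');cv2.imwrite('pics/s13.png',cv2.resize(p[90:290,60:310,::-1],(750,600),interpolation=cv2.INTER_CUBIC))
E
```

```text
shift [  2.    0.3 139.4] turn 6.15068379590646e-06 | jaw now -75.2 tilt 0.18 pos [ 444.8 -310.5  199.4] clk 19.2667 F [-0.2 -0.1 -4. ] M [ 0.08 -0.   -0.01] w 0.01300309187347534 q7 -0.73
```

View pics/s13.png

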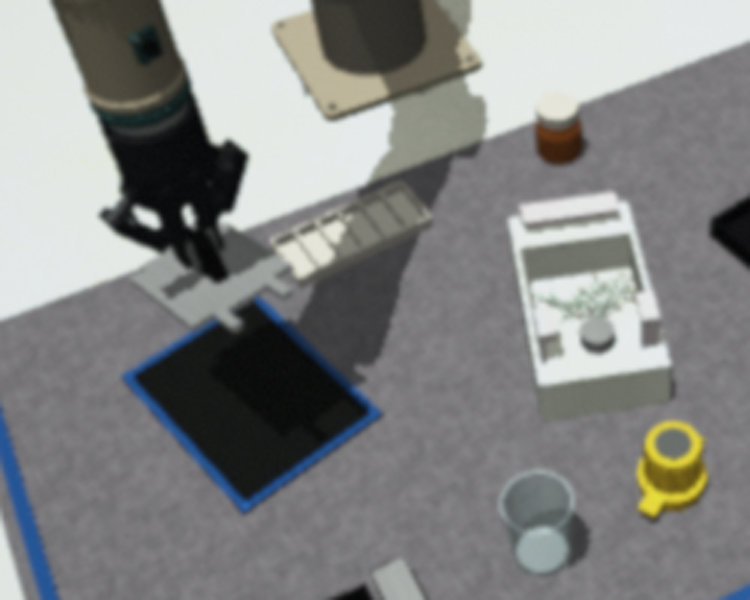

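The lid hangs over the pad, aligned with it and fork toward pad +x. Descending to just above contact of the low tongue end.

>>> drive_tool(
  steps=[
    [[1, 4, 30], 0, 1],
    [[1, 6, 65], 0, 1],
    [[1, 6, 100], 0, 1],
    [[1, 6, 125], 0, 1],
    [[1, 6, 142], 0, 1],
    [[1, 6, 151], 0, 1],
    [[1, 6, 154], 0, 1],
    [[1, 6, 154], 0, 1],
    [[1, 6, 154], 0, 1],
  ],
)

```text
clock: 20.07
ee_pos: [0.4406, -0.3146, 0.0476]
tcp_rot: [-2.489, 1.916, -0.003]
ft_force: [0.3, 0.8, -3.8]
gripper_width: 0.013
```

```bash
python3 go.py 444.7 -312.1 19 -75.2
python3 - <<'E'
from h import *
p,d=ctrl.get_image('scene');cv2.imwrite('pics/s14.png',cv2.resize(p[120:280,60:260,::-1],(750,600),interpolation=cv2.INTER_CUBIC))
E
```

```text
shift [-1.4 -4.6 28.6] turn 0.00036538831093145123 | jaw now -75.18 tilt 0.11 pos [ 440.6 -314.6   47.6] clk 20.0667 F [ 0.3  0.8 -3.8] M [ 0.01  0.03 -0.  ] w 0.012962237315661098 q7 -0.71
```

View pics/s14.png

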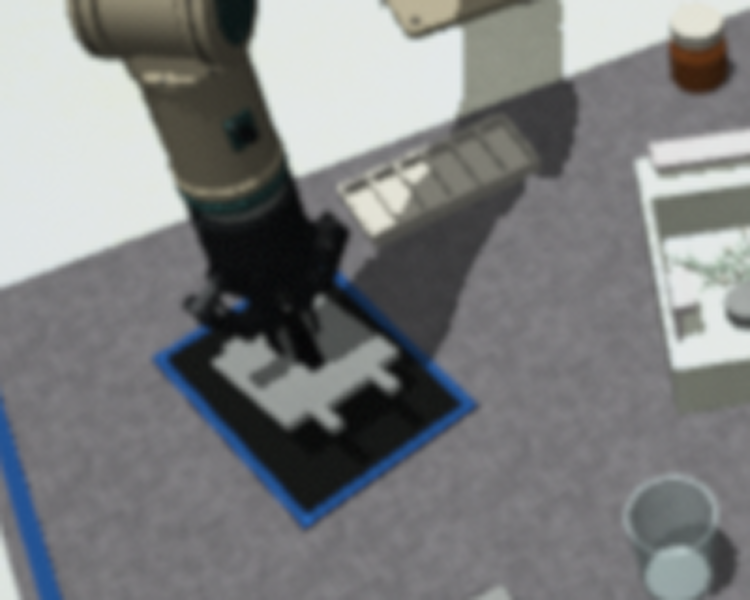

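The lid is centred over the pad, still tilted and not yet touching. I'll lower it until the tongue end touches, then follow the arc to flatten it.

>>> drive_tool(
  steps=[
    [[0, 0, 3], 0, 1],
    [[0, 0, 6], 0, 1],
    [[0, 0, 8], 0, 1],
    [[0, -1, 10], 0, 1],
    [[0, -2, 12], 0, 1],
    [[0, -3.3, 14], 0, 1],
    [[0, -4.6, 16], 0, 1],
    [[0, -6, 18], 0, 1],
    [[0, -6, 18], 0, 1],
    [[0, -6, 18], 0, 1],
  ],
)

```text
clock: 20.95
ee_pos: [0.4484, -0.3132, 0.0303]
tcp_rot: [-2.488, 1.915, -0.008]
ft_force: [3.1, 2.2, 5.7]
gripper_width: 0.0132
```

>>> drive_tool(
  steps=[
    [[0, -1, 1.7], 0, 1],
    [[0, -2, 3.4], 0, 1],
    [[0, -3, 5], 0, 1],
    [[0, -3.7, 6.5], 0, 1],
    [[0, -4.2, 8], 0, 1],
    [[0, -4.2, 8], 0, 1],
    [[0, -4.2, 8], 0, 1],
  ],
)

```text
clock: 21.53
ee_pos: [0.4527, -0.3121, 0.0222]
tcp_rot: [-2.488, 1.915, -0.008]
ft_force: [4.4, 2.2, 6.7]
gripper_width: 0.0133
```

```bash
python3 go.py 444.7 -312.1 19 -75.2
python3 - <<'E'
from h import *
p,d=ctrl.get_image('scene');cv2.imwrite('pics/s15.png',cv2.resize(p[120:280,60:260,::-1],(750,600),interpolation=cv2.INTER_CUBIC))
E
```

```text
shift [-2.   7.7  3.2] turn 0.000653579733882022 | jaw now -75.16 tilt 0.33 pos [ 452.7 -312.1   22.2] clk 21.5333 F [4.4 2.2 6.7] M [ 0.38 -0.27  0.  ] w 0.013294487955184939 q7 -0.72
```

View pics/s15.png

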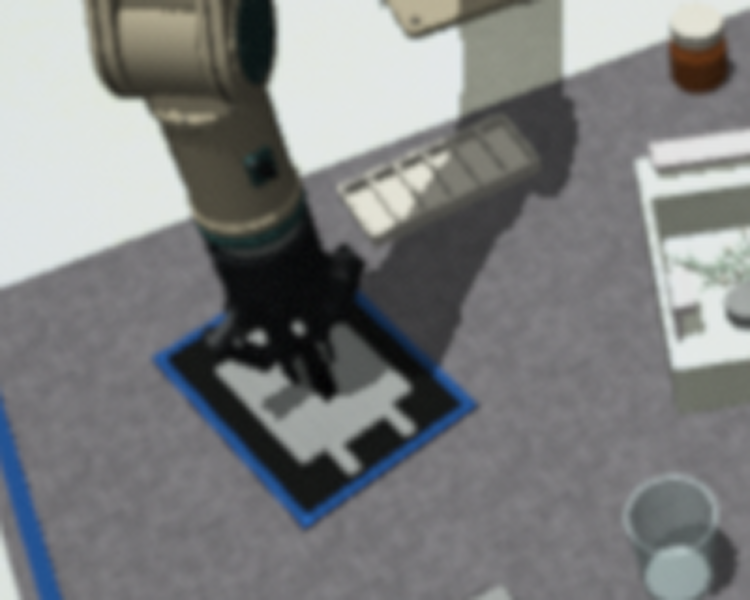

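>>> drive_tool(
  steps=[
    [[0, 0, 1.2], 0, 1],
    [[0, 0, 2.4], 0, 1],
    [[0, 0, 3], 0, 1],
    [[0, 0, 3], 0, 1],
  ],
)

```text
clock: 21.92
ee_pos: [0.4536, -0.3119, 0.0201]
tcp_rot: [-2.487, 1.914, -0.011]
ft_force: [4.0, 3.6, 12.9]
gripper_width: 0.0129
```

```bash
cat > flat.py <<'E'
from h import *
p,d=ctrl.get_image('scene');C=cloud('scene',d);a=np.radians(14.8);dx=C[...,0]-.4447;dy=C[...,1]+.3121
X=(dx*np.cos(a)+dy*np.sin(a))*1000;Y=(-dx*np.sin(a)+dy*np.cos(a))*1000;Z=C[...,2]*1000
g=p.astype(int).sum(2)/3
m=(abs(X)<100)&(abs(Y)<70)&(g>80)&(Z<45)&(Z>5)
A=np.c_[X[m],Y[m],np.ones(m.sum())];k=np.linalg.lstsq(A,Z[m],rcond=None)[0]
r=Z[m]-A@k;q=abs(r)<3;k=np.linalg.lstsq(A[q],Z[m][q],rcond=None)[0];print(m.sum(),q.sum(),'slopes',k.round(3), 'x',X[m].min(),X[m].max(),'y',Y[m].min(),Y[m].max())
E
python3 flat.py;python3 go.py 444.7 -312.1 19 -75.2
```

```text
873 740 slopes [ 3.0000e-03 -3.0000e-03  1.0886e+01] x -76.03707554922455 99.6042518032601 y -51.62883586430903 52.50960090062252
shift [-2.1  8.6  1. ] turn 0.0007478031068383126 | jaw now -75.16 tilt 0.42 pos [ 453.6 -312.    20.1] clk 21.9667 F [ 4.1  4.  12.5] M [ 0.93 -0.4  -0.08] w 0.013151395509671298 q7 -0.72
```

The lid is flat (slopes 0.003, top about 10.9 mm). I'll relax, release and retreat.

>>> drive_tool(
  steps=[
    [[0, 0, -1], 0, 1],
    [[0, 0, -1.5], 0, 1],
    [[0, 0, -1.5], 0, 0.5],
    [[0, 0, -1.5], 0, 0.2],
    [[0, 0, -1.5], 0, 0],
    [[0, 0, -1.5], 0, 0],
    [[0, 0, -1.5], 0, 0],
    [[0, 0, -1.5], 0, 0],
    [[0, 0, -1.5], 0, 0],
    [[0, 0, -1.5], 0, 0],
  ],
)

```text
clock: 22.8
ee_pos: [0.4493, -0.3121, 0.0191]
tcp_rot: [2.489, -1.917, -0.0]
ft_force: [0.1, -0.7, -0.3]
gripper_width: 0.0853
```

>>> drive_tool(
  steps=[
    [[0, 0, -15], 0, 0],
    [[0, 0, -40], 0, 0],
    [[0, 0, -75], 0, 0],
    [[0, 0, -115], 0, 0],
    [[0, 0, -155], 0, 0],
    [[0, 0, -190], 0, 0],
    [[0, 0, -200], 0, 0],
    [[0, 0, -200], 0, 0],
    [[0, 0, -200], 0, 0],
    [[0, 0, -200], 0, 0],
  ],
)

```text
clock: 23.63
ee_pos: [0.4484, -0.3114, 0.2175]
tcp_rot: [2.488, -1.917, -0.005]
ft_force: [-0.4, -0.1, 0.5]
gripper_width: 0.0853
```

```bash
python3 go.py 444.7 -312.1 19 -75.2; python3 flat.py
python3 - <<'E'
from h import *
p,d=ctrl.get_image('scene');cv2.imwrite('pics/s16.png',cv2.resize(p[90:330,80:400,::-1],(800,600),interpolation=cv2.INTER_CUBIC))
C=cloud('scene',d)
for nm,x,y,R,z0,z1 in(('cap',.5435,.278,.05,.068,.09),('handle',.452,-.31,.06,.04,.06),('disp',.751,.144,.05,.135,.15),('beak',.7286,-.1356,.06,.02,.12)):
    m=(np.hypot(C[...,0]-x,C[...,1]-y)<R)&(C[...,2]>z0)&(C[...,2]<z1)
    if m.sum()>5: print(nm,m.sum(),cv2.minAreaRect((C[m][:,:2]*1000).astype(np.float32)),np.median(C[m][:,2]))
E
```

```text
shift [  0.3   3.3 198.5] turn -0.0004468220942789666 | jaw now -75.23 tilt 0.19 pos [ 448.4 -311.4  217.5] clk 23.6333 F [-0.4 -0.1  0.5] M [ 0.07 -0.02  0.01] w 0.08526742091722822 q7 -0.73
1213 991 slopes [1.0000e-03 1.0000e-03 1.1082e+01] x -77.97480726153745 97.49460662102035 y -51.386629435095855 53.19170464873192
cap 166 ((546.9779052734375, 276.4263000488281), (49.9632682800293, 49.87971878051758), 7.720024585723877) 0.07438685138290313
handle 89 ((450.4669494628906, -312.8437805175781), (54.72541809082031, 13.630428314208984), 16.846315383911133) 0.04976417101847008
disp 316 ((751.7400512695312, 143.69212341308594), (53.9975700378418, 55.8892822265625), 77.24171447753906) 0.14175420212012185
beak 614 ((740.4478149414062, -140.37823486328125), (62.446311950683594, 62.536048889160156), 84.43527221679688) 0.06144111778135797
```

View pics/s16.png

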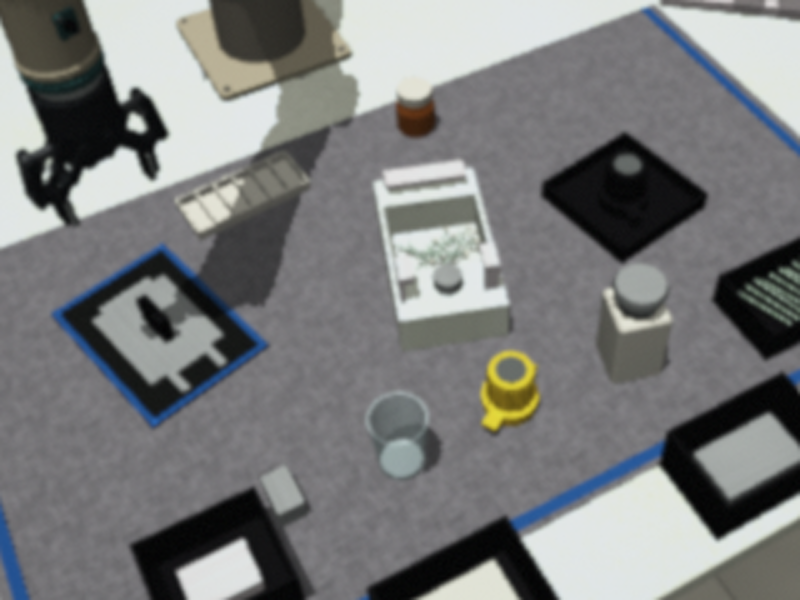

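The lid lies flat on the pad (handle at crop (157,317), about 6 mm from centre). The cap stands upright in the tray at (627,175), and the beaker at (398,435) and dispenser at (637,320) are in place. Handing in.

```bash
python3 -c "
from workcell import ctrl
print(ctrl.sign_off())"
```

```text
the job is handed in; nothing more can be done
None
```

The canister is open and the job is handed in, with the clock at about 24 s of the 58 s allowed; `sign_off` gave no verdict.

- **Cap:** I pressed it down about 7 mm (force reading 12–13 N), turned it 66° anticlockwise, lifted it off and set it down in the tray. It stands upright, with its axis about 4 mm from the tray's centre.
- **Lid:** I tilted it to about 16° (the handle pivoted between the pads), drew it 15 mm out from under the lip and lifted it off. It lies flat on the pad, handle up, with slopes of about 0.001 and the handle about 6 mm from the pad's centre.
- **Bystanders:** The dispenser reads within 1 mm of where it started. The beaker's fitted centre differs by about 12 mm between my first and last measurements. The first crop covered only part of the glass, and the arm never went near it, so I take this as a measuring difference.
- **Robot:** The gripper is open and about 200 mm above the lid, touching nothing. No check failed.

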